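# Unhook the waveguide load past the hook's sprung keeper and stand it in its dish

## Robot

A 7-joint arm with a two-finger parallel gripper is mounted at the origin on the work surface; the furniture and walls round the work are solid. World frame = base frame: x ahead of the robot, y to its left, z up, the work surface at z = 0. Lengths are in m, angles in rad, forces in N, time in s.
With the tool pointing down it reaches from about 0.425 to 0.825 m from the base axis. Payload 3.6 kg.
Tool frame: the origin (TCP) lies on the centre line of the jaws, within the pads' length; the fingertips stand 22 mm ahead of it and the grasp point (between the pads) lies 3 mm ahead of it; z points along the fingers, y is the line along which they close (so a half turn about z gives the same grasp; the last joint's range is limited). The gripper opens to 85 mm and grips with 20 to 120 N. Pads are 22 mm wide; open, the fingers measure 114 mm over their backs; the gripper's body (76 mm by 85 mm) begins 54 mm behind the grasp point. The pads swing forward as they close: fully open they stand 13 mm farther back than shut.
Start: joints at [-1.27, 0.615, -0.013, 1.423, 0.008, 1.103, -0.04], TCP at [0.209, 0.616, 0.253] pointing down, gripper open.
Joint ranges: [-3.12, 3.12], [-0.3, 2.06], [-1.34, 1.32], [0.26, 2.42], [-1.36, 4.5], [0.01, 1.98], [-2.84, 2.84]. Speed limits (rad/s): [2.79, 2.79, 3.14, 3.14, 3.14, 3.14, 3.14].

## Interface

Orientations are given as [roll, pitch, yaw] about the fixed x, y, z axes, in that order (R = Rz(yaw) Ry(pitch) Rx(roll)).
In Python, from plant import arm gives the robot as it stands. The module is installed in compiled form; this text tells all that it offers.
- The arm moves only by the tool send_rows, never from a script. Its argument "deltas" is a list of rows, each a list of 2 entries, a list of its own where there are three numbers: the shift along the tool's x, y, z each as a share of 0.2 m, from -1 to 1, then the turn, a rotation vector about the tool's x, y, z each as a share of pi rad, from -1 to 1. A call has 1 to 12 rows; each row is the pose to reach, as a shift and turn from the pose commanded when the call began, along the tool's axes at that moment, turning the shorter way round; what a row does not reach only later rows make up. A row lasts 1/12 s, in which the tool goes at most 41.7 mm and 7.16 degrees, less where a joint would pass 70% of its speed; a pose out of reach is approached as far as the arm can. A call with a number of a shift or a turn outside -1 to 1 is refused whole. A call with a gripper value outside its range is refused whole. "claw" is the opening, from 0 (shut) to 1 (fully open), set as the call begins (left out, the last holds). The fingers move at their own pace and stop on an object; "newtons" is the grip in N (left out, the last holds). Time passes only in rows, so rows that repeat a pose let the fingers close. It gives the time, the measured TCP pose, the force, the opening and the grip force at its end, in the units of the state.
- arm.read_state(): the state, without advancing time (a new reading comes with each control period).
- arm.read_camera(name): name is "scene" or "side" or "wrist"; returns a dict with "img" (384x512x3 uint8, blue, green, red), "z_map" (384x512 float32, m along the optical axis (not along the pixel's ray), 0 where there is no reading), "fx", "fy", "cx", "cy" (pixels), "k1" (the pictures are not rectified: a ray, as slopes to the right and down, at radius r is drawn at 1 + k1 r^2 times it, then the intrinsics apply), "origin" and "rotation" of the camera in the world; the wrist camera has in their place "hand_eye" (4x4, takes a point from camera to tool coordinates, whose origin is the TCP and whose axes are the flange's). Camera axes: x right, y up, looking along -z (the intrinsics and any distortion apply to the point x, -y, -z); pixel columns grow to the right and rows downward; lengths in m; the calibration is good to about 2 mm. A picture is of the moment at which its call begins: read the wrist's pose just before it.
- arm.close_job(): hands the job in; it is judged then, once.
The state is a dict: "time": time; "joint_pos": joint angles; "qvel": joint speeds; "effort": joint torques, N m; "tcp_pos": TCP position; "orientation": TCP orientation; "force": force on the tool from outside, world axes, zero at the start; "ft_torque": the same for the moment, N m; "finger_gap": opening from 0.0 (shut) to 1.0 (fully open); "gripper_force": force on a finger pad.
Only numpy, scipy, OpenCV 4.12 (cv2) and the standard library are available. Lean on these libraries where they do the work, as an engineer would, in place of code of your own. Each camera call takes 0.05 s, during which the arm holds its last target. There are 200 camera calls.

## Task

The waveguide load hangs from the safety hook by its bail. Push its head back against the sprung keeper until it is out from under the hook's lip and lift it off the hook without forcing it (never more than about 16 N), then stand it gently upright on its flange in the small square dish and let go, leaving the parts lying about where they are.

Things in the scene. Friction and masses are not known exactly. Their poses are not given: they have to be found in the camera images.
- hook: Safety hook, fixed: dark base plate 147 x 70 x 8 mm, a post near one end (x = +105 mm), a level steel bar clamped in the post. Origin on the desk under the bar; x points from the hook's tip to the post, y across the bar, z up. Bar 10 mm wide (y), 8 mm high, its top at z = 120 mm. Bar, lip and keeper sit up to 10 mm nearer to or farther from the post than stated, unmeasured, different every time.
- hook_lip (a point): End of the hook's lip, lip underside, for the bar's middle setting (truly within 10 mm along x): x = -13, z = 132 mm in the hook's frame. At the bar's -x end the tip turns up and this lip, 10 mm wide, 5 mm thick, reaches back (+x) over the bar, 12 mm above it; lip top at z = 137 mm. Front of the tip: 35 mm farther in -x. Axes as the hook's. Fixed to the stand: it does not follow the bar's setting.
- hook_keeper_rest (a point): Centre of the sprung keeper's face at rest, for the bar's middle setting (truly within 10 mm along x): x = +18.5, z = 129 mm in the hook's frame. Keeper: round plunger, 10 mm diameter, pressed back in +x. Spring 1.5 N at first movement, then 1.4 N per mm (9.2 N at 5.5 mm, 12 N at 7.5 mm). Its housing, 16 mm wide, top z = 139.5 mm, begins 26 mm behind. Fixed point: does not follow the keeper.
- load_tab (a point): Centre of the waveguide load's grip tab: upright, 9 mm thick (x), 16 mm wide (y, grasp across this), 30 mm high. The load's axes; while it hangs they match the hook's. The tab stands on the head, a level bar 37 mm long (from 32.5 mm in front, -x, of this point to 4.5 mm behind, flush with the tab's back), 44 mm wide, 8 mm high, top 14 mm and underside 22 mm below this point. Mass 0.16 to 0.26 kg.
- load_foot (a point): Centre of the underside of the load's square brass flange (42 x 42 mm), its foot: 103 mm below load_tab, 3.5 mm in front of it (-x). Under the head two side straps leave an opening 34 mm wide and 44 mm high, through which the bar runs, so the load comes off by lifting 18 to 35 mm, then drawing it in -x over lip and tip. Whole load 118 mm high.
- load: The waveguide load: brass block with a square flange below, aluminium bail, head and tab above; hangs with the head's underside on the bar, head front under the lip, head back facing the keeper 0.5 to 20.5 mm away. Mouth from lip end to keeper is 31.5 mm, head 37 mm: it clears the lip once the keeper is pressed back 5.5 mm or more (about 12 N is safe). Judge that by force. Origin at load_foot.
- dish: Small square dark dish, fixed, 84 x 84 mm outside, 79 x 79 mm inside, rim 12 mm high, floor 2.5 mm above the desk, empty; origin on the desk under its centre. Between hook and dish stands a wooden case with its lid open, about 230 mm high: carry the load over it or round its front. The telephone beside the dish is 86 mm high.
- atten_20: Black finned attenuator 72 x 22 x 23 mm lying on the desk; origin under its middle
- adapter_nbnc: Adapter 20 x 20 x 35 mm standing on the desk; origin under its middle
- adapter_nm: Adapter 20 x 20 x 31 mm standing on the desk; origin under its middle
- bnc_tee: Tee adapter 27 x 52 x 12 mm lying on the desk; origin under its middle
Things that resemble listed ones, but are neither listed nor needed, are in the scene too. What is shaped like the load but red is not meant.

How it is judged:
By the outcome, as a careful person would: the job done as asked, in the order asked, and still so for the second after the job is handed in, with the robot touching nothing.
It also fails if it takes over 51 s, if anything falls off the work surface, if the arm or the gripper's body presses on something with over 40 N, if the wrist force passes 120 N, or if a joint passes its speed limit or range.

## Working session

There is one attempt and no reset: what is moved stays moved. The work goes in short steps, Python scripts to look and compute and a tool call to move; the robot and the scene stay as the last step left them, time stands still between calls to the robot, and variables do not carry over. Pictures are saved under pics/ and viewed, at most 10 in all, crops included, and the job is handed in when it is done.

Besides the shell and the picture viewer there is one more tool, called after ">>>" as a command line: name --argument value ..., lists and objects as JSON in quotes. send_rows: Moves the arm, as the interface text tells. Shift numbers are shares of 0.2 m and turn numbers shares of pi rad, none past 1 either way. Its arguments: {"type":"object","properties":{"deltas":{"type":"array","items":{"type":"array"}},"claw":{"type":"number"},"newtons":{"type":"number"}},"required":["deltas"]}

```bash
mkdir -p pics
cat > h.py <<'E'
import numpy as np, cv2, pickle
from plant import arm
from scipy.spatial.transform import Rotation as R
def snap(name,tag):
    s=arm.read_state(); c=arm.read_camera(name); c['state']=s
    if 'hand_eye' in c:
        T=np.eye(4);T[:3,:3]=R.from_euler('xyz',s['orientation']).as_matrix();T[:3,3]=s['tcp_pos']
        M=T@np.array(c['hand_eye']); c['origin']=M[:3,3]; c['rotation']=M[:3,:3]
    c['origin']=np.array(c['origin']);c['rotation']=np.array(c['rotation'])
    pickle.dump(c,open(tag+'.pkl','wb')); cv2.imwrite(f'pics/{tag}.png',c['img']); return c
def load(tag): return pickle.load(open(tag+'.pkl','rb'))
def rays(c,uv):
    uv=np.asarray(uv,float).reshape(-1,2)
    K=np.array([[c['fx'],0,c['cx']],[0,c['fy'],c['cy']],[0,0,1]])
    p=cv2.undistortPoints(uv.reshape(-1,1,2),K,np.array([c['k1'],0,0,0.])).reshape(-1,2)
    return np.c_[p[:,0],-p[:,1],-np.ones(len(p))]
def depth_pts(c,uv):
    uv=np.asarray(uv).reshape(-1,2); r=rays(c,uv); z=c['z_map'][uv[:,1].astype(int),uv[:,0].astype(int)]
    return (r*z[:,None])@c['rotation'].T+c['origin']
def plane(c,uv,h):
    d=rays(c,uv)@c['rotation'].T; return c['origin']+d*((h-c['origin'][2])/d[:,2])[:,None]
def cloud(c):
    v,u=np.mgrid[0:384,0:512]; uv=np.c_[u.ravel(),v.ravel()]
    return depth_pts(c,uv).reshape(384,512,3)
def proj(c,P):
    q=(np.atleast_2d(P)-c['origin'])@c['rotation']; s=np.c_[q[:,0],-q[:,1]]/-q[:,2:]; 
    s=s*(1+c['k1']*(s**2).sum(1))[:,None]; return s*[c['fx'],c['fy']]+[c['cx'],c['cy']]
E
python3 - <<'E'
from h import *
np.set_printoptions(precision=3,suppress=True)
ims=[]
for n in ['scene','side']:
    c=snap(n,n+'0'); ims.append(c['img']); print(n,c['origin'],-c['rotation'][:,2],c['fx'],c['k1'],(c['z_map']>0).mean())
c=snap('wrist','wrist0');print(c['origin'],-c['rotation'][:,2],c['state'])
E
```

```text
Traceback (most recent call last):
IndexError: too many indices for array: array is 1-dimensional, but 2 were indexed
```

View pics/scene0.png

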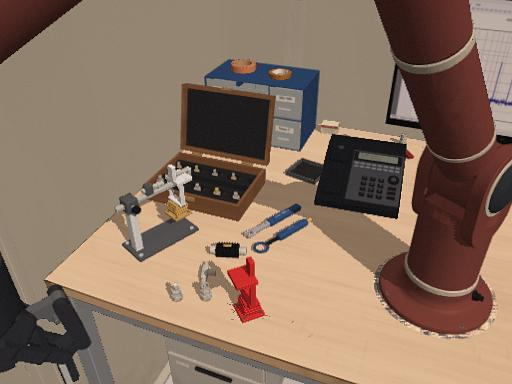

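The scene view shows the hook stand at about (160,215) with the white and brass load at (178,195). The red decoy is at (247,290), the case at (215,170), the telephone at (365,175) and a dark dish probably at (307,170).

Run:
```python
from h import *
for n in ['scene','side']:
    c=snap(n,n+'0'); print(n,c['origin'],c['rotation'],c['fx'],c['k1'],(c['z_map']>0).mean())
```

```text
scene [-0.08284815  0.66059279  0.60981068] [ 0.98626303  0.00404743 -2.50615353] 453.6801894636911 -0.06373770495920437 0.9956715901692709
side [ 0.07221238 -0.60459236  0.66158356] [ 0.90872141  0.02254668 -0.48156205] 404.73490324344175 -0.003862731980166767 0.9960174560546875
```

```bash
ls pics; sed -i "s/;c\['rotation'\]=np.array(c\['rotation'\])/;r=np.array(c['rotation']);c['rotation']=r if r.ndim==2 else (R.from_euler('xyz',r) if r.size==3 else R.from_quat(r)).as_matrix()/" h.py
python3 - <<'E'
from h import *
np.set_printoptions(precision=3,suppress=True)
for n in ['scene','side']:
    c=snap(n,n+'0'); print(c['origin'],-c['rotation'][:,2],c['rotation'][:,1],(c['z_map']>0).mean())
c=snap('wrist','wrist0');print(c['origin'],-c['rotation'][:,2],c['state'])
P=cloud(load('scene0')); 
for u,v in [(300,260),(100,270),(350,250),(195,300)]: print(P[v,u])
E
```

```text
scene0.png
side0.png
[-0.083  0.661  0.61 ] [ 0.497 -0.67  -0.552] [ 0.325 -0.446  0.834] 0.9961090087890625
[ 0.072 -0.605  0.662] [ 0.353  0.705 -0.615] [0.3   0.537 0.789] 0.9959360758463541
[0.141 0.639 0.373] [ 0.268 -0.092 -0.959] {'time': 0.25, 'joint_pos': array([-1.271,  0.615, -0.013,  1.424,  0.008,  1.103, -0.04 ]), 'qvel': array([-0.002, -0.004, -0.   , -0.004,  0.002,  0.001, -0.001]), 'effort': array([ -0.   , -46.874,   0.259, -17.095,   0.01 ,   0.007,  -0.   ]), 'tcp_pos': array([0.209, 0.615, 0.253]), 'orientation': array([-3.14 ,  0.   ,  2.815]), 'force': array([-0.835, -0.139, -0.58 ]), 'ft_torque': array([-0.024, -0.05 ,  0.018]), 'gripper_force': 0.0, 'finger_gap': 1.0000745778784517}
[0.243 0.076 0.001]
[0.538 0.329 0.001]
[ 0.175 -0.005  0.004]
[0.338 0.276 0.002]
```

View pics/side0.png

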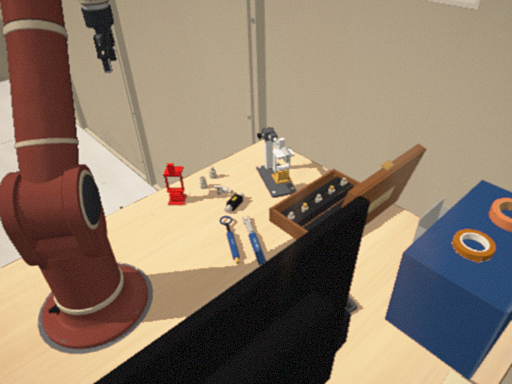

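The side view shows the stand at (272,165), the load at (283,160), the red decoy at (176,185) and the dish half hidden near (345,300). The Euler reading of the rotations is confirmed, since desk points come out at z≈0. Next I measure the hook, load and dish, with an enlarged crop.

Run:
```python
from h import *
np.set_printoptions(precision=4,suppress=True)
c=load('scene0');s=load('side0')
a=cv2.resize(c['img'][155:260,110:230],None,fx=5,fy=5,interpolation=cv2.INTER_CUBIC)
b=cv2.resize(s['img'][120:200,245:305],None,fx=6,fy=6.56,interpolation=cv2.INTER_CUBIC)
im=np.zeros((525,600+360,3),np.uint8); im[:,:600]=a; im[:b.shape[0],600:]=b[:525]
cv2.imwrite('pics/crop1.png',cv2.resize(im,(800,437)))
P=cloud(c);I=c['img'].astype(int);hsv=cv2.cvtColor(c['img'],cv2.COLOR_BGR2HSV)
# base plate
m=(abs(P[...,2]-.008)<.004)&(I.max(2)<110)
m&=(np.mgrid[0:384,0:512][1]<215)&(np.mgrid[0:384,0:512][1]>110)&(np.mgrid[0:384,0:512][0]>200)
q=P[m];print('plate',len(q),q.mean(0)); r=cv2.minAreaRect((q[:,:2]*1000).astype(np.float32));print(r, cv2.boxPoints(r))
# dish
v,u=np.mgrid[0:384,0:512]
m=(I.max(2)<110)&(u>275)&(u<330)&(v>150)&(v<190)&(P[...,2]<.02)
q=P[m];print('dish',len(q),q.min(0),q.max(0)); r=cv2.minAreaRect((q[:,:2]*1000).astype(np.float32));print(r)
q2=P[m&(P[...,2]>.009)];print('rim',len(q2)); r=cv2.minAreaRect((q2[:,:2]*1000).astype(np.float32));print(r,q2[:,2].max())
# load: bright/yellow pts
m=(u>155)&(u<200)&(v>155)&(v<225)&(I.max(2)>150)&(P[...,0]>.5)&(P[...,2]<.19)
q=P[m]; 
for lo in np.arange(0.02,.18,.01):
  k=q[(q[:,2]>=lo)&(q[:,2]<lo+.01)]
  if len(k): print(round(lo,3),len(k),k.min(0),k.max(0))
```

```text
plate 1400 [0.5047 0.1843 0.0083]
((470.53497314453125, 183.66445922851562), (211.42626953125, 251.1050567626953), 19.274309158325195) [[329.3034 267.2847]
 [412.1909  30.2543]
 [611.7666 100.0443]
 [528.879  337.0746]]
dish 627 [ 0.3571 -0.2617 -0.002 ] [ 0.4561 -0.1709  0.0132]
((406.2799987792969, -215.70272827148438), (97.26722717285156, 90.72946166992188), 1.6798341274261475)
rim 95
((401.2149658203125, -216.37887573242188), (86.34526062011719, 89.07054901123047), 2.7405290603637695) 0.013153812180881297
0.02 13 [ 0.6011 -0.0298  0.0229] [0.6722 0.0655 0.0299]
0.03 23 [ 0.5184 -0.022   0.0301] [0.6744 0.0865 0.0398]
0.04 30 [ 0.5015 -0.0241  0.0402] [0.6449 0.1628 0.0467]
0.05 6 [0.5092 0.1516 0.0534] [0.5246 0.155  0.0597]
0.06 9 [0.5013 0.148  0.0643] [0.5225 0.1568 0.0696]
0.07 57 [0.5005 0.1323 0.0701] [0.526  0.154  0.0799]
0.08 11 [0.5209 0.1337 0.0816] [0.5258 0.1417 0.09  ]
0.09 2 [0.5218 0.1413 0.0908] [0.522  0.1441 0.0919]
0.1 1 [0.5283 0.1412 0.1066] [0.5283 0.1412 0.1066]
0.11 59 [0.502  0.141  0.1103] [0.5265 0.1886 0.1199]
0.12 61 [0.5004 0.1104 0.12  ] [0.5286 0.1882 0.1298]
0.13 56 [0.5001 0.1045 0.13  ] [0.5163 0.1865 0.1376]
0.14 4 [0.5001 0.1463 0.1401] [0.5126 0.1499 0.147 ]
0.15 17 [0.5005 0.1418 0.1515] [0.514  0.1491 0.1585]
```

View pics/crop1.png

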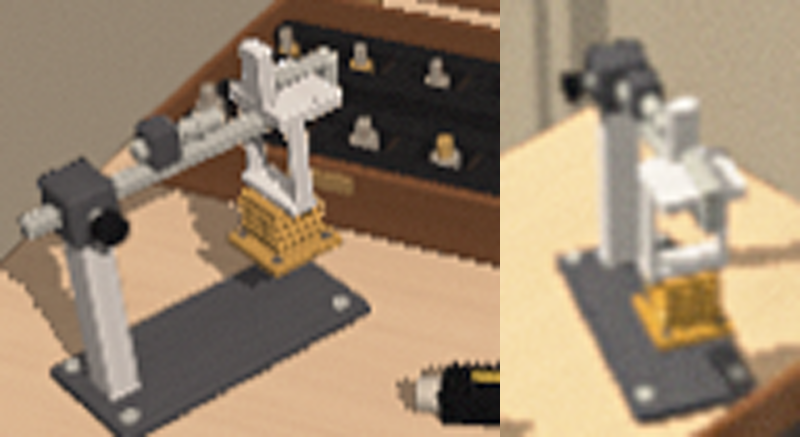

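The crop confirms the white and brass load hanging by its bail on the grey bar. The lip points towards the case, and the keeper housing and post are to the left. The red one at (247,290) is the decoy, so this is the right load. Next, the plate's pose from its contour.

Run:
```python
from h import *
np.set_printoptions(precision=4,suppress=True)
for t,box in [('scene0',(115,205,215,265)),('side0',(250,303,160,200))]:
    c=load(t);P=cloud(c);I=c['img'].astype(int);v,u=np.mgrid[0:384,0:512]
    u0,u1,v0,v1=box
    m=((abs(P[...,2]-.008)<.006)&(I.max(2)<120)&(u>u0)&(u<u1)&(v>v0)&(v<v1)).astype(np.uint8)
    n,l,st,_=cv2.connectedComponentsWithStats(m); k=1+st[1:,4].argmax(); print(st[k])
    cs,_=cv2.findContours((l==k).astype(np.uint8),0,2); h=max(cs,key=cv2.contourArea).reshape(-1,2)
    W=plane(c,h,.008); r=cv2.minAreaRect((W[:,:2]*1000).astype(np.float32)); print(t,r);print(cv2.boxPoints(r))
# tab and head in scene: cloud by height region near load
c=load('scene0');P=cloud(c);I=c['img'].astype(int);v,u=np.mgrid[0:384,0:512]
for t in ['scene0','side0']:
    c=load(t);P=cloud(c)
    roi=(P[...,0]>.42)&(P[...,0]<.62)&(P[...,1]>.08)&(P[...,1]<.30)
    for lo,hi in [(.145,.165),(.139,.145),(.122,.132),(.108,.118)]:
        k=P[roi&(P[...,2]>lo)&(P[...,2]<hi)]
        print(t,lo,len(k),k[:,:2].min(0) if len(k) else 0,k[:,:2].max(0) if len(k) else 0, np.median(k,0))
# post white: mid heights
    k=P[roi&(P[...,2]>.03)&(P[...,2]<.09)&(P[...,1]>.2)]; print('post',len(k),k.mean(0),k.min(0),k.max(0))
```

```text
[ 122  218   77   44 1342]
scene0 ((510.4987487792969, 191.60028076171875), (146.7564697265625, 75.32329559326172), 79.55389404296875)
[[460.157  126.2667]
 [534.2319 112.6098]
 [560.8405 256.9339]
 [486.7656 270.5908]]
[257 166  39  31 476]
side0 ((512.521484375, 183.90016174316406), (146.88848876953125, 68.06587219238281), 79.98465728759766)
[[466.2343 117.4939]
 [533.263  105.6564]
 [558.8086 250.3065]
 [491.78   262.1439]]
scene0 0.145 59 [0.4948 0.1418] [0.514  0.1528] [0.5017 0.1489 0.1523]
scene0 0.139 46 [0.4974 0.1428] [0.5204 0.212 ] [0.51   0.1972 0.1399]
scene0 0.122 483 [0.4779 0.1051] [0.5376 0.2596] [0.5083 0.1875 0.1278]
scene0 0.108 205 [0.4825 0.1038] [0.5363 0.273 ] [0.5087 0.2126 0.1148]
post 279 [0.5168 0.2487 0.0607] [0.5088 0.2384 0.0302] [0.5345 0.2547 0.09  ]
side0 0.145 41 [0.4975 0.1368] [0.5124 0.1496] [0.5034 0.1409 0.1536]
side0 0.139 39 [0.4976 0.1068] [0.5233 0.2067] [0.5095 0.149  0.1406]
side0 0.122 263 [0.4787 0.1011] [0.5395 0.2583] [0.5082 0.1415 0.1289]
side0 0.108 53 [0.4828 0.1016] [0.5169 0.2618] [0.505  0.2332 0.1148]
post 157 [0.5206 0.2379 0.0594] [0.5101 0.2322 0.0305] [0.5335 0.251  0.0894]
```

Run:
```python
from h import *
Q=np.concatenate([cloud(load(t)).reshape(-1,3) for t in ['scene0','side0']])
print('cols y:',list(range(-32,34,3)))
for x in np.arange(.28,.82,.03):
    row=[]
    for y in np.arange(-.32,.33,.03):
        k=Q[(abs(Q[:,0]-x)<.015)&(abs(Q[:,1]-y)<.015)]
        row.append('%3d'%round(100*np.percentile(k[:,2],98)) if len(k) else '  .')
    print('%.2f'%x,' '.join(row))
```

```text
cols y: [-32, -29, -26, -23, -20, -17, -14, -11, -8, -5, -2, 1, 4, 7, 10, 13, 16, 19, 22, 25, 28, 31]
0.28   9   9   8   8   6   5   5   3   0   1   2   1   0   0   0   0   0   0   9   9   0   0
0.31   9   9   8   8   7   5   5   4   0   0   2   2   2   1   1   0   0   0   0   3   2   0
0.34   9   9   9   8   7   6   4   0   1   2   2   2   1   1   1   2   2   1   1   3   3   0
0.37   8   9   9   8   1   1   0   0   0   0   1   2   1   1   0   2   2   1   2   1   4   2
0.40   0   0   1   0   1   1   0   0   0   0   0   0   0   0   0   1   2   0   0   0   0   0
0.43   0   0   1   1   1   1   0   0   0   4   4   4   4   4   0   0   0   0   0   0   0   0
0.46   0  11   0   0   0  21  20   8   4   4   4   4   4   4   0   1   1   0   0   0   0   0
0.49  18  18   0   0   0  21  21   6   3   3   3   4   4   4  14  15  15   1   1  12   1   0
0.52  18  18   5   0   0  21  21  10   4   4   3   3   3   4  13  16  15  14  14  13  12   0
0.55  20  18  18   0   0  21  21  13   5   4   3   3   4   4   4   1   1   1  13  13   0   0
0.58  20  18  18  18   0   0  21  21   5   3   3   3   3   4   4   0   0   0   0   0   0   0
0.61  20  18  18  18   0   0  21  21   8   4   4   3   4   3   4   0   0   0   0   0   0   0
0.64  18  18  18  18   0   0  21  21  11   4   4   3   3   4   4   0   0   0   0   0   0   0
0.67  20  20  18  18   .   0  21  21  14   5   4   4   4   4   2   0   0   0  42  42  41  40
0.70  20  20  18  18   .   0   0  21  20   7   4   .   .  -2  42  44  43  43  42  41   .   .
0.73  20  18  18  18   .   .   0   0   0   0  47  46  45  45  44  44   .   .   .   .   .   .
0.76  18  18  18  18   .   .   .  48  47  47  46  46   .   .   .   .   .   .   .   .   .   .
0.79  18   .   .  36  37  43  48  48  39   .   .   .   .   .   .   .   .   .   .   .   .   .
```

>>> send_rows --deltas '[[[-0.06, -0.05, 0], [0, 0, 0.015]], [[-0.18, -0.15, 0], [0, 0, 0.045]], [[-0.33, -0.27, 0], [0, 0, 0.08]], [[-0.48, -0.39, 0], [0, 0, 0.115]], [[-0.63, -0.51, 0], [0, 0, 0.15]], [[-0.78, -0.64, 0], [0, 0, 0.185]], [[-0.9, -0.74, 0], [0, 0, 0.21]], [[-0.98, -0.8, 0], [0, 0, 0.22]], [[-1, -0.82, 0], [0, 0, 0.22]]]' --claw 0.7

```text
time: 1.05
tcp_pos: [0.3485, 0.3919, 0.2537]
orientation: [3.141, 0.003, 2.116]
force: [1.3, -0.9, -0.0]
finger_gap: 0.697
gripper_force: 0.0
```

```bash
cat >> h.py <<'E'
def rel(p,yaw):
    s=arm.read_state(); A=R.from_euler('xyz',s['orientation']); B=R.from_euler('xyz',[np.pi,0,np.radians(yaw)])
    d=A.inv().apply(np.array(p)-s['tcp_pos']); t=(A.inv()*B).as_rotvec()
    print('t',round(s['time'],2),'tcp',np.round(s['tcp_pos'],4),'rpy',np.round(np.degrees(s['orientation']),2),'F',np.round(s['force'],2),'gap',round(s['finger_gap'],3),'gf',s['gripper_force'],'q',np.round(s['joint_pos'],2))
    print('shift',np.round(d/.2,3),'turn',np.round(t/np.pi,4),'mm',np.round(d*1e3,1),'deg',np.round(np.degrees(t),1))
E
python3 -c "
from h import *
rel([.504,.145,.253],79.7)"
```

```text
t 1.05 tcp [0.3485 0.3919 0.2537] rpy [1.7996e+02 1.6000e-01 1.2123e+02] F [ 1.31 -0.89 -0.04] gap 0.697 gf 0.0 q [-1.02  0.42  0.19  1.79 -0.09  0.94 -0.24]
shift [-1.459  0.025  0.008] turn [0.0005 0.0008 0.2307] mm [-291.8    5.     1.5] deg [ 0.1  0.1 41.5]
```

>>> send_rows --deltas '[[[-0.05, 0, 0], [0, 0, 0.01]], [[-0.17, 0, 0], [0, 0, 0.04]], [[-0.33, 0, 0], [0, 0, 0.075]], [[-0.5, 0.01, 0], [0, 0, 0.115]], [[-0.67, 0.01, 0], [0, 0, 0.155]], [[-0.83, 0.02, 0], [0, 0, 0.19]], [[-0.95, 0.02, 0], [0, 0, 0.22]], [[-1, 0.02, 0], [0, 0, 0.23]], [[-1, 0.025, 0], [0, 0, 0.231]]]'

```text
time: 1.8
tcp_pos: [0.4555, 0.2275, 0.2533]
orientation: [3.141, 0.0, 1.396]
force: [-0.3, -0.7, 1.0]
finger_gap: 0.696
gripper_force: 0.0
```

```bash
python3 -c "
from h import *
rel([.504,.145,.253],79.7)"
```

```text
t 1.8 tcp [0.4555 0.2275 0.2533] rpy [1.7997e+02 3.0000e-02 7.9970e+01] F [-0.25 -0.71  0.96] gap 0.696 gf 0.0 q [-0.79  0.42  0.41  1.83 -0.2   0.93 -0.47]
shift [-0.364  0.311  0.002] turn [0.0002 0.0001 0.0015] mm [-72.8  62.1   0.4] deg [0.  0.  0.3]
```

>>> send_rows --deltas '[[[-0.06, 0.05, 0], [0, 0, 0]], [[-0.18, 0.15, 0], [0, 0, 0]], [[-0.3, 0.26, 0], [0, 0, 0.001]], [[-0.36, 0.31, 0], [0, 0, 0.0015]], [[-0.364, 0.311, 0], [0, 0, 0.0015]], [[-0.364, 0.311, 0], [0, 0, 0.0015]]]'

```text
time: 2.3
tcp_pos: [0.5029, 0.1483, 0.253]
orientation: [-3.14, -0.001, 1.397]
force: [0.2, 0.5, 0.0]
finger_gap: 0.7
gripper_force: 0.0
```

```bash
python3 -c "
from h import *
rel([.504,.145,.253],79.7)
c=snap('wrist','wrist1')
cv2.imwrite('pics/wrist1b.png',cv2.resize(c['img'],(768,576)))
print(proj(c,[[.504,.145,.157],[.5115,.188,.008]]))
P=cloud(c);print(c['origin'],P[...,2].max())
"
```

```text
t 2.3 tcp [0.5029 0.1483 0.253 ] rpy [-1.7991e+02 -8.0000e-02  8.0020e+01] F [0.18 0.47 0.01] gap 0.7 gf 0.0 q [-0.61  0.44  0.42  1.79 -0.22  0.95 -0.28]
shift [-0.015  0.008 -0.   ] turn [-0.0005 -0.0005  0.0018] mm [-3.1  1.6 -0. ] deg [-0.1 -0.1  0.3]
[[257.86909138 204.98708621]
 [257.51621838 127.99188537]]
[0.51663166 0.21997623 0.37364131] 0.3736413053343186
```

View pics/wrist1b.png

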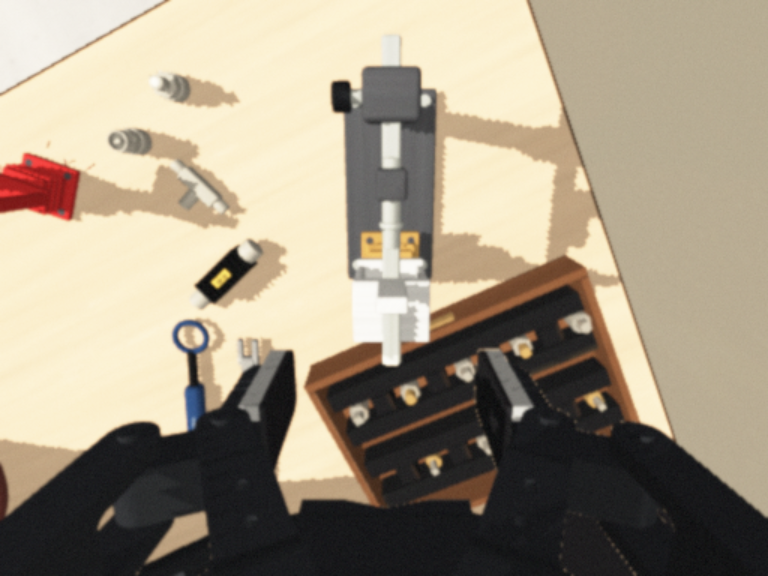

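The wrist view, in enlarged pixels, shows the bar vertical at column 391 and the head as the white block from (353,278) to (430,342). The tab is at about (393,290) and the lip at (392,340). The keeper housing is at (391,183) and the post clamp at (391,93). All of it lines up with the tool.

Run:
```python
from h import *
np.set_printoptions(precision=1,suppress=True)
c=load('wrist1');P=cloud(c);v,u=np.mgrid[0:384,0:512];I=c['img'].astype(int)
roi=(u>215)&(u<310)&(v>20)&(v<248)&(P[...,2]<.18)
yaw=np.radians(79.8); ex=np.array([np.cos(yaw),np.sin(yaw)]);ey=np.array([-ex[1],ex[0]])
O=np.array([.5115,.188])
def st(n,m):
    q=P[m]; 
    if len(q)<3: print(n,len(q));return
    a=1e3*(q[:,:2]-O)@np.c_[ex,ey]; print(n,len(q),'x',np.percentile(a[:,0],[1,50,99]),'y',np.percentile(a[:,1],[1,50,99]),'z',1e3*np.percentile(q[:,2],[1,50,99]))
st('tab top',roi&(P[...,2]>.150))
st('tab mid',roi&(P[...,2]>.142)&(P[...,2]<.15))
st('head',roi&(abs(P[...,2]-.128)<.004)&(I.min(2)>150))
st('lip',roi&(abs(P[...,2]-.137)<.004)&(v>200))
st('housing',roi&(abs(P[...,2]-.1395)<.004)&(v<150)&(v>90))
st('clamp',roi&(P[...,2]>.125)&(v<85))
st('keeper?',roi&(P[...,2]>.12)&(v>134)&(v<180))
st('bar',roi&(P[...,2]>.11)&(v>85)&(v<110))
m=roi&(abs(P[...,2]-.008)<.004)&(I.max(2)<110);st('plate',m)
cs,_=cv2.findContours(m.astype(np.uint8),0,2);h=max(cs,key=cv2.contourArea).reshape(-1,2)
W=plane(c,h,.008);r=cv2.minAreaRect((W[:,:2]*1000).astype(np.float32));print(r)
# bar/axis yaw: line fit through centroids of clamp..lip centers per row at z>.11
pts=[]
for row in list(range(28,42))+list(range(82,112)):
    k=P[row][(roi[row])&(P[row,:,2]>.112)&(abs(u[row]-261)<18)]
    if len(k)>2: pts.append((k[:,:2].min(0)+k[:,:2].max(0))/2)
vx,vy,_,_=cv2.fitLine(np.array(pts,np.float32),cv2.DIST_HUBER,0,.01,.01).ravel();print('yaw bar',np.degrees(np.arctan2(vy,vx)))
a=cv2.resize(c['img'][100:250,210:310],None,fx=4,fy=4,interpolation=cv2.INTER_CUBIC);cv2.imwrite('pics/crop2.png',a)
```

```text
tab top 281 x [-47.3 -41.4 -37.9] y [-10.1  -1.9   5.1] z [150.9 156.7 158.5]
tab mid 60 x [-39.1 -38.3 -37.8] y [-10.   -2.7   5.1] z [142.5 146.4 149.9]
head 1472 x [-74.1 -56.6   4.2] y [-24.    2.9  19.2] z [126.1 128.  131.6]
lip 409 x [-85.  -69.4 -54.2] y [-7.3 -2.9  2. ] z [135.4 136.9 138.4]
housing 442 x [ 7.8 15.3 22.6] y [-9.9 -1.7  5.9] z [136.9 139.3 140.9]
clamp 1500 x [45.8 58.8 71.5] y [-16.4  -1.5  12.8] z [126.6 129.8 131.5]
keeper? 468 x [-32.8  -8.1   5.7] y [-7.4 -1.9  2.9] z [120.1 133.  135.5]
bar 311 x [25.3 33.4 42.5] y [-6.5 -1.7  3.1] z [118.1 120.1 134.4]
plate 3316 x [-129.7    9.2   63.9] y [-36.9 -14.8  29.8] z [ 6.3  8.1 10.4]
((535.2948608398438, 186.11264038085938), (143.9164276123047, 25.528976440429688), 80.02345275878906)
yaw bar 80.1434
```

View pics/crop2.png

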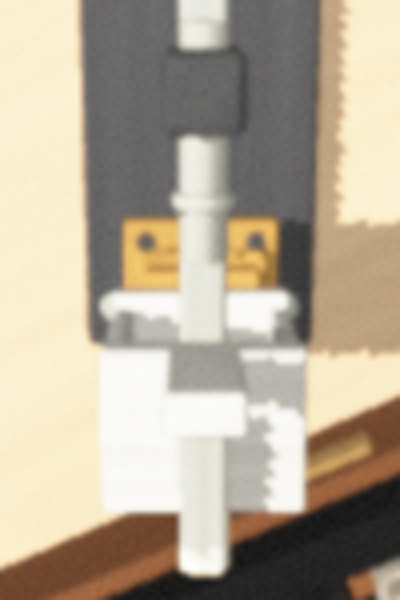

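The crop is clear. In the stand's local axes the tab spans -47 to -38 and the head front is at -75. The lip end is at -54, so the keeper face should be near -23, about 15 mm behind the head. The sizes agree with those given. I descend onto the tab.

```bash
python3 -c "
from h import *
rel([.5058,.1455,.153],80.1)"
```

```text
t 2.35 tcp [0.5024 0.1493 0.2529] rpy [-1.7988e+02 -1.0000e-01  8.0120e+01] F [-0.07  0.54 -1.15] gap 0.697 gf 0.0 q [-0.61  0.44  0.41  1.8  -0.22  0.95 -0.28]
shift [-0.017  0.021  0.499] turn [-0.0007 -0.0005  0.0001] mm [-3.3  4.2 99.9] deg [-0.1 -0.1  0. ]
```

>>> send_rows --deltas '[[[-0.01, 0.015, 0.05], [-0.0005, -0.0005, 0]], [[-0.017, 0.021, 0.15], [-0.0007, -0.0005, 0]], [[-0.017, 0.021, 0.25], [-0.0007, -0.0005, 0]], [[-0.017, 0.021, 0.32], [-0.0007, -0.0005, 0]], [[-0.017, 0.021, 0.34], [-0.0007, -0.0005, 0]], [[-0.017, 0.021, 0.34], [-0.0007, -0.0005, 0]], [[-0.017, 0.021, 0.34], [-0.0007, -0.0005, 0]]]'

```text
time: 2.93
tcp_pos: [0.5069, 0.1431, 0.1854]
orientation: [3.139, 0.001, 1.395]
force: [0.9, -0.0, 0.8]
finger_gap: 0.702
gripper_force: 0.0
```

Run:
```python
from h import *
np.set_printoptions(precision=1,suppress=True)
rel([.5058,.1455,.153],80.1)
c=snap('wrist','wrist2');P=cloud(c);v,u=np.mgrid[0:384,0:512];print(1e3*c['state']['tcp_pos'])
s=c['state'];A=R.from_euler('xyz',s['orientation'])
Q=(P-s['tcp_pos'])@A.as_matrix()*1e3
m=(P[...,2]>.150)&(P[...,2]<.17)&(abs(Q[...,1])<20)&(abs(Q[...,0])<40)
q=Q[m];print('tab in tool',len(q),np.percentile(q,[1,50,99],axis=0), 1e3*np.percentile(P[m][:,2],[1,50,99]))
rel([.5058,.1455,.153],80.1)
```

```text
t 2.93 tcp [0.5 0.1 0.2] rpy [179.9   0.1  79.9] F [ 0.9 -0.   0.8] gap 0.702 gf 0.0 q [-0.6  0.5  0.4  1.9 -0.3  0.8 -0.2]
shift [ 0.  -0.   0.2] turn [ 0.  0. -0.] mm [ 2.2 -1.6 32.4] deg [ 0.1  0.1 -0.2]
[506.9 143.1 185.4]
tab in tool 568 [[-1.4 -9.1 27.1]
 [ 4.2 -1.1 28.7]
 [ 7.3  6.4 35.1]] [150.2 156.6 158.3]
t 2.98 tcp [0.5 0.1 0.2] rpy [179.8   0.   79.9] F [ 0.9 -0.4  0.7] gap 0.693 gf 0.0 q [-0.6  0.5  0.4  1.9 -0.3  0.8 -0.2]
shift [ 0.  -0.   0.2] turn [ 0.  0. -0.] mm [ 2.4 -2.1 32.9] deg [ 0.2  0.  -0.2]
```

>>> send_rows --deltas '[[[0.005, -0.002, 0.03], [0, 0, 0]], [[0.01, -0.005, 0.08], [0, 0, 0]], [[0.015, -0.007, 0.13], [0, 0, 0]], [[0.015, -0.007, 0.155], [0, 0, 0]], [[0.015, -0.007, 0.162], [0, 0, 0]], [[0.015, -0.007, 0.162], [0, 0, 0]], [[0.015, -0.007, 0.162], [0, 0, 0]]]' --claw 0.35 --newtons 60

```text
time: 3.57
tcp_pos: [0.5063, 0.145, 0.1528]
orientation: [3.139, 0.002, 1.393]
force: [0.3, 0.2, 0.2]
finger_gap: 0.346
gripper_force: 0.0
```

>>> send_rows --deltas '[[[0, 0, 0], [0, 0, 0]], [[0, 0, 0], [0, 0, 0]], [[0, 0, 0], [0, 0, 0]], [[0, 0, 0], [0, 0, 0]], [[0, 0, 0], [0, 0, 0]], [[0, 0, 0], [0, 0, 0]], [[0, 0, 0], [0, 0, 0]], [[0, 0, 0], [0, 0, 0]]]' --claw 0

```text
time: 4.23
tcp_pos: [0.5063, 0.1452, 0.1534]
orientation: [3.139, 0.001, 1.393]
force: [-1.7, -0.9, 5.0]
finger_gap: 0.172
gripper_force: 58.9
```

Run:
```python
from h import *
rel([.5058,.1455,.153],80.1)
c=snap('wrist','wrist3');cv2.imwrite('pics/crop3.png',cv2.resize(c['img'][80:384,150:370],None,fx=1.9,fy=1.9))
rel([.5058,.1455,.153],80.1)
```

```text
t 4.23 tcp [0.5063 0.1452 0.1534] rpy [1.7986e+02 7.0000e-02 7.9830e+01] F [-1.68 -0.89  4.98] gap 0.172 gf 58.94577383995056 q [-0.56  0.58  0.36  1.91 -0.29  0.71 -0.21]
shift [ 0.001 -0.003  0.002] turn [ 0.0008  0.0004 -0.0015] mm [ 0.3 -0.5  0.4] deg [ 0.1  0.1 -0.3]
t 4.28 tcp [0.5063 0.1451 0.1534] rpy [1.7986e+02 7.0000e-02 7.9830e+01] F [-1.84  1.17  5.45] gap 0.17 gf 58.947535157203674 q [-0.56  0.58  0.36  1.91 -0.29  0.71 -0.21]
shift [ 0.001 -0.003  0.002] turn [ 0.0008  0.0004 -0.0015] mm [ 0.3 -0.6  0.4] deg [ 0.1  0.1 -0.3]
```

View pics/crop3.png

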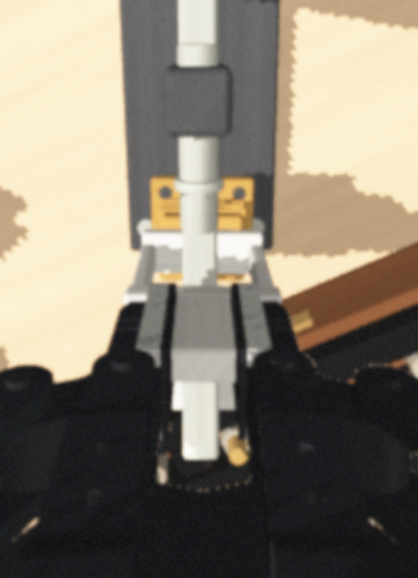

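The gripper holds the tab between both pads; the crop shows it centred at (200,310). I ease off the downward press, then push towards the keeper.

>>> send_rows --deltas '[[[0, 0, -0.002], [0, 0, 0]], [[0, 0, -0.002], [0, 0, 0]], [[0.01, 0, -0.002], [0, 0, 0]], [[0.02, 0, -0.002], [0, 0, 0]], [[0.03, 0, -0.002], [0, 0, 0]], [[0.04, 0, -0.002], [0, 0, 0]], [[0.05, 0, -0.002], [0, 0, 0]], [[0.055, 0, -0.002], [0, 0, 0]], [[0.055, 0, -0.002], [0, 0, 0]]]'

```text
time: 5.03
tcp_pos: [0.5085, 0.1562, 0.1534]
orientation: [3.139, 0.001, 1.394]
force: [0.5, -3.1, 3.3]
finger_gap: 0.173
gripper_force: 58.8
```

```bash
cat > f.py <<'E'
from h import *
s=arm.read_state();A=R.from_euler('xyz',s['orientation'])
print('t',round(s['time'],2),'tcp mm',np.round(1e3*s['tcp_pos'],1),'Ftool',np.round(A.inv().apply(s['force']),2),'rpy',np.round(np.degrees(s['orientation']),2),'hx',round(1e3*float((s['tcp_pos'][:2]-[.5115,.188])@[.172,.985]),1))
E
python3 f.py
```

```text
t 5.03 tcp mm [508.5 156.2 153.4] Ftool [-2.99  1.09 -3.33] rpy [1.7983e+02 8.0000e-02 7.9850e+01] hx -31.8
```

>>> send_rows --deltas '[[[0.005, 0, -0.0015], [0, 0, 0]], [[0.01, 0, -0.0025], [0, 0, 0]], [[0.015, 0, -0.0025], [0, 0, 0]], [[0.02, 0, -0.0025], [0, 0, 0]], [[0.02, 0, -0.0025], [0, 0, 0]]]'

```text
time: 5.45
tcp_pos: [0.5085, 0.1608, 0.1534]
orientation: [3.14, 0.001, 1.394]
force: [-0.1, 0.4, -0.1]
finger_gap: 0.175
gripper_force: 58.5
```

```bash
python3 f.py
```

```text
t 5.45 tcp mm [508.5 160.8 153.4] Ftool [ 0.37 -0.14  0.14] rpy [1.7993e+02 6.0000e-02 7.9880e+01] hx -27.3
```

>>> send_rows --deltas '[[[0.005, 0, 0], [0, 0, 0]], [[0.01, 0, 0], [0, 0, 0]], [[0.015, 0, 0], [0, 0, 0]], [[0.015, 0, 0], [0, 0, 0]], [[0.015, 0, 0], [0, 0, 0]]]'

```text
time: 5.87
tcp_pos: [0.5092, 0.1632, 0.1536]
orientation: [3.14, 0.001, 1.394]
force: [0.4, -0.3, -1.9]
finger_gap: 0.168
gripper_force: 58.4
```

```bash
python3 f.py
```

```text
t 5.87 tcp mm [509.2 163.2 153.6] Ftool [-0.18  0.47  1.95] rpy [1.799e+02 9.000e-02 7.985e+01] hx -24.8
```

>>> send_rows --deltas '[[[0.005, 0, 0], [0, 0, 0]], [[0.01, 0, 0], [0, 0, 0]], [[0.015, 0, 0], [0, 0, 0]], [[0.015, 0, 0], [0, 0, 0]], [[0.015, 0, 0], [0, 0, 0]]]'

```text
time: 6.28
tcp_pos: [0.5097, 0.1649, 0.1537]
orientation: [3.14, 0.003, 1.393]
force: [-0.9, -2.7, -1.1]
finger_gap: 0.173
gripper_force: 58.5
```

```bash
python3 f.py
```

```text
t 6.28 tcp mm [509.7 164.9 153.7] Ftool [-2.81 -0.38  1.1 ] rpy [1.799e+02 1.600e-01 7.979e+01] hx -23.0
```

>>> send_rows --deltas '[[[0.005, 0, 0], [0, 0, 0]], [[0.01, 0, 0], [0, 0, 0]], [[0.015, 0, 0], [0, 0, 0]], [[0.02, 0, 0], [0, 0, 0]], [[0.02, 0, 0], [0, 0, 0]], [[0.02, 0, 0], [0, 0, 0]]]'

```text
time: 6.78
tcp_pos: [0.5102, 0.1677, 0.1537]
orientation: [3.14, 0.005, 1.392]
force: [-1.5, -6.4, 0.6]
finger_gap: 0.171
gripper_force: 58.7
```

```bash
python3 f.py
```

```text
t 6.78 tcp mm [510.2 167.7 153.7] Ftool [-6.54 -0.34 -0.54] rpy [179.92   0.27  79.75] hx -20.2
```

>>> send_rows --deltas '[[[0.005, 0, 0], [0, 0, 0]], [[0.01, 0, 0], [0, 0, 0]], [[0.015, 0, 0], [0, 0, 0]], [[0.02, 0, 0], [0, 0, 0]], [[0.02, 0, 0], [0, 0, 0]], [[0.02, 0, 0], [0, 0, 0]]]'

```text
time: 7.28
tcp_pos: [0.5106, 0.1698, 0.1537]
orientation: [3.141, 0.007, 1.391]
force: [-2.2, -9.7, 1.3]
finger_gap: 0.175
gripper_force: 58.8
```

```bash
python3 f.py
```

```text
t 7.28 tcp mm [510.6 169.8 153.7] Ftool [-9.97 -0.41 -1.23] rpy [179.96   0.41  79.69] hx -18.1
```

>>> send_rows --deltas '[[[0.004, 0, 0], [0, 0, 0]], [[0.008, 0, 0], [0, 0, 0]], [[0.012, 0, 0], [0, 0, 0]], [[0.012, 0, 0], [0, 0, 0]], [[0.012, 0, 0], [0, 0, 0]]]'

```text
time: 7.7
tcp_pos: [0.5108, 0.171, 0.1536]
orientation: [3.141, 0.009, 1.39]
force: [-2.6, -10.4, 2.2]
finger_gap: 0.176
gripper_force: 58.9
```

```bash
python3 f.py
```

```text
t 7.7 tcp mm [510.8 171.  153.6] Ftool [-10.77  -0.69  -2.11] rpy [179.98   0.51  79.65] hx -16.9
```

>>> send_rows --deltas '[[[0.003, 0, 0], [0, 0, 0]], [[0.005, 0, -0.003], [0, 0, 0]], [[0.005, 0, -0.008], [0, 0, 0]], [[0.005, 0, -0.013], [0, 0, 0]], [[0.005, 0, -0.018], [0, 0, 0]], [[0.005, 0, -0.023], [0, 0, 0]], [[0.005, 0, -0.027], [0, 0, 0]], [[0.005, 0, -0.027], [0, 0, 0]]]'

```text
time: 8.37
tcp_pos: [0.51, 0.1714, 0.1573]
orientation: [-3.14, 0.011, 1.39]
force: [-1.4, -10.2, -6.5]
finger_gap: 0.17
gripper_force: 58.6
```

```bash
python3 f.py
```

```text
t 8.37 tcp mm [510.  171.4 157.3] Ftool [-10.22   0.48   6.61] rpy [-179.89    0.64   79.63] hx -16.6
```

>>> send_rows --deltas '[[[0, 0, -0.003], [0, 0, 0]], [[0, 0, -0.005], [0, 0, 0]], [[0, 0, -0.005], [0, 0, 0]]]'

```text
time: 8.62
tcp_pos: [0.5099, 0.1714, 0.1582]
orientation: [-3.139, 0.011, 1.39]
force: [-0.3, -10.1, -7.0]
finger_gap: 0.17
gripper_force: 58.6
```

```bash
python3 f.py
```

```text
t 8.62 tcp mm [509.9 171.4 158.2] Ftool [-9.92  1.5   7.14] rpy [-179.87    0.64   79.64] hx -16.6
```

>>> send_rows --deltas '[[[0, 0, -0.003], [0, 0, 0]], [[0, 0, -0.006], [0, 0, 0]], [[0, 0, -0.009], [0, 0, 0]], [[0, 0, -0.009], [0, 0, 0]]]'

```text
time: 8.95
tcp_pos: [0.5097, 0.1715, 0.1599]
orientation: [-3.139, 0.011, 1.39]
force: [-1.5, -10.7, -8.3]
finger_gap: 0.168
gripper_force: 58.7
```

```bash
python3 f.py
```

```text
t 8.95 tcp mm [509.7 171.5 159.9] Ftool [-10.65   0.47   8.42] rpy [-179.84    0.65   79.64] hx -16.6
```

```bash
python3 - <<'E'
from h import *
np.set_printoptions(precision=1,suppress=True)
for t in ['wrist3','wrist4']:
    c=load(t) if t=='wrist3' else snap('wrist',t)
    P=cloud(c);s=c['state'];A=R.from_euler('xyz',s['orientation'])
    Q=(P-s['tcp_pos'])@A.as_matrix()*1e3
    m=(Q[...,2]>-12)&(Q[...,2]<6)&(abs(Q[...,1])<7)&(abs(Q[...,0])<12)
    print(t,m.sum(),np.percentile(Q[m],[2,50,98],axis=0))
cv2.imwrite('pics/crop4.png',cv2.resize(c['img'][120:340,190:330],None,fx=2.6,fy=2.6))
E
python3 f.py
```

```text
wrist3 961 [[ -5.8  -6.6 -10.2]
 [  3.3  -0.7  -3.2]
 [ 10.7   6.6   5.3]]
wrist4 953 [[ -6.5  -6.6 -10. ]
 [  3.4  -0.7  -3.1]
 [ 10.6   6.7   5.5]]
t 9.0 tcp mm [509.7 171.5 159.9] Ftool [-10.06   1.09   6.9 ] rpy [-179.84    0.65   79.64] hx -16.6
```

View pics/crop4.png

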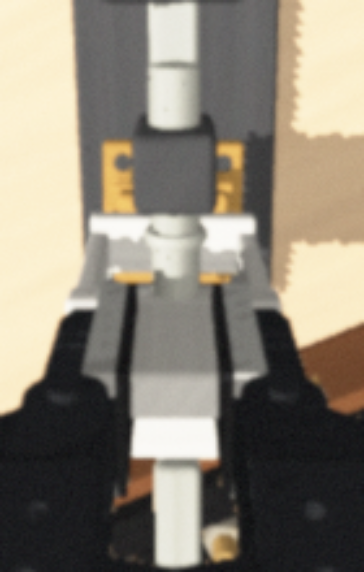

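No slip: the tab sits in the tool as before and the load has risen about 6 mm, level with the lip. I carry on lifting.

>>> send_rows --deltas '[[[0, 0, -0.004], [0, 0, 0]], [[0, 0, -0.009], [0, 0, 0]], [[0, 0, -0.014], [0, 0, 0]], [[0, 0, -0.019], [0, 0, 0]], [[0, 0, -0.024], [0, 0, 0]], [[0, 0, -0.024], [0, 0, 0]]]'

```text
time: 9.5
tcp_pos: [0.5094, 0.1717, 0.1648]
orientation: [-3.138, 0.011, 1.39]
force: [-2.1, -10.0, -5.7]
finger_gap: 0.168
gripper_force: 58.8
```

```bash
python3 f.py
```

```text
t 9.5 tcp mm [509.4 171.7 164.8] Ftool [-10.12  -0.27   5.78] rpy [-179.79    0.64   79.65] hx -16.4
```

>>> send_rows --deltas '[[[0, 0, -0.008], [0, 0, 0]], [[0, 0, -0.018], [0, 0, 0]], [[0, 0, -0.028], [0, 0, 0]], [[0, 0, -0.038], [0, 0, 0]], [[0, 0, -0.05], [0, 0, 0]], [[0, 0, -0.062], [0, 0, 0]], [[0, 0, -0.073], [0, 0, 0]], [[0, 0, -0.073], [0, 0, 0]]]'

```text
time: 10.17
tcp_pos: [0.5123, 0.1776, 0.1821]
orientation: [3.138, 0.0, 1.394]
force: [-0.4, 0.2, -2.0]
finger_gap: 0.171
gripper_force: 59.4
```

```bash
python3 f.py
```

```text
t 10.17 tcp mm [512.3 177.6 182.1] Ftool [ 0.17 -0.44  2.03] rpy [1.798e+02 2.000e-02 7.986e+01] hx -10.1
```

Free of the keeper and lip, with only the 2 N weight on the wrist. I draw it out over the lip and tip.

>>> send_rows --deltas '[[[-0.02, 0, 0], [0, 0, 0]], [[-0.06, 0, 0], [0, 0, 0]], [[-0.12, 0, 0], [0, 0, 0]], [[-0.19, 0, 0], [0, 0, 0]], [[-0.26, 0, 0], [0, 0, 0]], [[-0.34, 0, 0], [0, 0, 0]], [[-0.42, 0, 0], [0, 0, 0]], [[-0.5, 0, 0], [0, 0, 0]], [[-0.56, 0, 0], [0, 0, 0]], [[-0.58, 0, 0], [0, 0, 0]], [[-0.58, 0, 0], [0, 0, 0]]]'

```text
time: 11.08
tcp_pos: [0.4911, 0.0609, 0.1817]
orientation: [3.139, 0.002, 1.39]
force: [0.2, 0.2, -1.8]
finger_gap: 0.174
gripper_force: 59.4
```

```bash
python3 f.py; python3 -c "
from h import *
rel([.48,.07,.40],80)"
```

```text
t 11.08 tcp mm [491.1  60.9 181.7] Ftool [0.28 0.19 1.77] rpy [1.7987e+02 1.2000e-01 7.9620e+01] hx -128.7
t 11.08 tcp [0.4911 0.0609 0.1817] rpy [1.7987e+02 1.2000e-01 7.9620e+01] F [ 0.24  0.24 -1.77] gap 0.174 gf 59.40603196620941 q [-0.43  0.49  0.38  1.96 -0.26  0.73 -0.08]
shift [ 0.033 -0.06  -1.092] turn [ 0.0007  0.0006 -0.0021] mm [   6.6  -12.1 -218.3] deg [ 0.1  0.1 -0.4]
```

>>> send_rows --deltas '[[[0, 0, -0.04], [0, 0, 0]], [[0, 0, -0.12], [0, 0, 0]], [[0, 0, -0.24], [0, 0, 0]], [[0, 0, -0.37], [0, 0, 0]], [[0, 0, -0.51], [0, 0, 0]], [[0, 0, -0.65], [0, 0, 0]], [[0, 0, -0.79], [0, 0, 0]], [[0, 0, -0.9], [0, 0, 0]], [[0, 0, -0.98], [0, 0, 0]], [[0, 0, -1], [0, 0, 0]]]'

```text
time: 11.92
tcp_pos: [0.4923, 0.0645, 0.3851]
orientation: [3.133, -0.001, 1.396]
force: [-0.1, 0.4, -0.8]
finger_gap: 0.167
gripper_force: 59.5
```

Run:
```python
from h import *
np.set_printoptions(precision=1,suppress=True)
rel([.41,-.216,.38],75)
c=load('scene0');P=cloud(c)*1e3;I=c['img'].astype(int);v,u=np.mgrid[0:384,0:512]
# dish rim contour from image
m=((I.max(2)<130)&(u>278)&(u<330)&(v>152)&(v<188)&(P[...,2]<18)).astype(np.uint8)
n,l,s,_=cv2.connectedComponentsWithStats(m);k=1+s[1:,4].argmax();print(s[k])
# lid points
m=(P[...,2]>100)&(P[...,1]<-60)&(P[...,0]>400)&(P[...,0]<720)&(P[...,2]<260)&(u>170)&(u<280)
q=P[m]
for lo in (100,140,180,200):
    k=q[(q[:,2]>=lo)&(q[:,2]<lo+20)];i=k[:,0].argmin();j=k[:,1].argmin();print('lid',lo,len(k),k[i],k[j],k[:,2].max())
print(q[:,2].max())
rim=P[(abs(P[...,2]-12)<2)&(P[...,0]>350)&(P[...,0]<460)&(P[...,1]>-270)&(P[...,1]<-165)&(I.max(2)<150)&(u>278)&(u<330)]
print(len(rim),rim.min(0),rim.max(0),np.percentile(rim,[3,97],axis=0))
cv2.imwrite('pics/dish.png',cv2.resize(c['img'][140:215,260:340],None,fx=7,fy=7,interpolation=cv2.INTER_CUBIC))
```

```text
t 11.92 tcp [0.5 0.1 0.4] rpy [179.5  -0.1  80. ] F [-0.1  0.4 -0.8] gap 0.167 gf 59.52188551425934 q [-0.5  0.3  0.5  1.6 -0.1  1.2 -0.2]
shift [-1.5 -0.2  0. ] turn [ 0. -0.  0.] mm [-290.5  -32.2    4.4] deg [ 0.5 -0.1  5. ]
[285 158  38  28 657]
lid 100 812 [ 465.2 -133.4  117.2] [ 651.3 -389.3  105.3] 119.9394554083305
lid 140 911 [ 467.8 -140.3  158. ] [ 714.1 -539.3  148.7] 159.9737706539993
lid 180 1830 [ 471.1 -152.4  190.6] [ 715.3 -539.8  180.9] 199.98066259120478
lid 200 559 [ 469.8 -150.2  201.6] [ 711.1 -538.1  207.5] 217.60879541551031
259.8956654600653
70 [ 358.3 -260.5   10.1] [ 444.5 -170.9   13.2] [[ 359.4 -258.    10.2]
 [ 442.9 -172.8   12.9]]
```

View pics/dish.png

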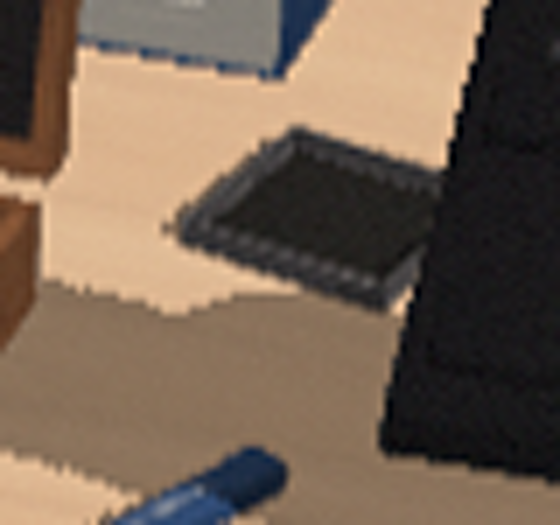

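The dish is empty, with visible corners in the crop at left (180,228), top (298,130) and bottom (382,300). The right corner is hidden behind the phone.

Run:
```python
from h import *
np.set_printoptions(precision=1,suppress=True)
c=load('scene0')
uv=np.array([[180,226],[298,130],[384,287]])/7+[260,140]-.43
W=plane(c,uv,.012)[:,:2]*1e3; print(W, np.linalg.norm(W[1]-W[0]),np.linalg.norm(W[2]-W[0]), 'centre',(W[1]+W[2])/2)
e=W[2]-W[0];print(np.degrees(np.arctan2(e[1],e[0])));e=W[1]-W[0];print(np.degrees(np.arctan2(e[1],e[0])))
s=load('side0'); print(proj(s,[[.402,-.215,.01],[.36,-.215,.01],[.443,-.215,.01],[.402,-.257,.01],[.402,-.173,.01]]))
```

```text
[[ 438.6 -169.4]
 [ 440.8 -254.1]
 [ 358.5 -177.2]] 84.76208127804459 80.57353626493513 centre [ 399.6 -215.6]
-174.4359539052826
-88.56277467411549
[[326.  298.7]
 [307.8 307.2]
 [343.  290.6]
 [338.8 314.7]
 [314.  283.8]]
```

>>> send_rows --deltas '[[[-0.04, -0.005, 0], [0, 0, 0]], [[-0.13, -0.015, 0], [0, 0, 0]], [[-0.25, -0.03, 0], [0, 0, -0.005]], [[-0.38, -0.04, 0], [0, 0, -0.01]], [[-0.52, -0.06, 0], [0, 0, -0.015]], [[-0.66, -0.07, 0], [0, 0, -0.02]], [[-0.8, -0.09, 0], [0, 0, -0.025]], [[-0.91, -0.1, 0], [0, 0, -0.028]], [[-0.98, -0.11, 0], [0, 0, -0.028]], [[-1, -0.11, 0], [0, 0, -0.028]]]'

```text
time: 12.75
tcp_pos: [0.4316, -0.1327, 0.3807]
orientation: [-3.14, 0.003, 1.476]
force: [-0.8, -0.0, -1.6]
finger_gap: 0.168
gripper_force: 59.5
```

```bash
python3 -c "
from h import *
np.set_printoptions(suppress=True)
rel([.402,-.212,.385],85)"
```

```text
t 12.75 tcp [ 0.4316 -0.1327  0.3807] rpy [-179.93    0.17   84.55] F [-0.81 -0.01 -1.61] gap 0.168 gf 59.45108413696289 q [-0.2   0.21  0.56  1.76 -0.11  1.21  0.29]
shift [-0.409 -0.11  -0.02 ] turn [-0.0004  0.0009 -0.0025] mm [-81.8 -22.   -4. ] deg [-0.1  0.2 -0.5]
```

>>> send_rows --deltas '[[[-0.04, -0.01, 0], [0, 0, 0]], [[-0.13, -0.03, -0.01], [0, 0, 0]], [[-0.25, -0.065, -0.01], [0, 0, -0.001]], [[-0.35, -0.095, -0.01], [0, 0.0005, -0.002]], [[-0.4, -0.108, -0.01], [0, 0.001, -0.0025]], [[-0.41, -0.11, -0.01], [0, 0.001, -0.0025]], [[-0.41, -0.11, -0.01], [0, 0.001, -0.0025]], [[-0.41, -0.11, -0.01], [0, 0.001, -0.0025]]]'

```text
time: 13.42
tcp_pos: [0.4055, -0.2077, 0.3834]
orientation: [3.14, -0.003, 1.492]
force: [0.7, -0.2, -1.7]
finger_gap: 0.171
gripper_force: 59.4
```

Run:
```python
from h import *
np.set_printoptions(suppress=True,precision=4)
rel([.402,-.212,.15],85)
c=snap('wrist','wrist5');P=cloud(c)*1e3;I=c['img'].astype(int);s=c['state']
m=(I.max(2)<110)&(P[...,2]>-4)&(P[...,2]<18)&(P[...,0]>340)&(P[...,0]<470)&(P[...,1]>-280)&(P[...,1]<-150)
print(m.sum(),np.percentile(P[m],[1,50,99],axis=0))
r=P[m&(abs(P[...,2]-12)<2.5)];print(len(r),np.percentile(r,[1,50,99],axis=0) if len(r) else 0)
im=c['img'].copy()
for q in proj(c,[[.36,-.2575,.012],[.36,-.1735,.012],[.444,-.1735,.012],[.444,-.2575,.012]]): cv2.circle(im,tuple(int(x) for x in q),3,(0,0,255),1)
cv2.imwrite('pics/wrist5b.png',cv2.resize(im,(768,576)))
```

```text
t 13.42 tcp [ 0.4055 -0.2077  0.3834] rpy [179.93  -0.15  85.48] F [ 0.67 -0.16 -1.7 ] gap 0.171 gf 59.43849742412567 q [-0.05  0.22  0.6   1.74 -0.13  1.22  0.51]
shift [-0.026 -0.017  1.167] turn [ 0.0004 -0.0008  0.0026] mm [ -5.1  -3.4 233.4] deg [ 0.1 -0.2  0.5]
2321 [[ 349.7789 -250.6913    1.3237]
 [ 402.3878 -211.4662    3.5108]
 [ 441.7261 -175.1937   13.6637]]
162 [[ 342.8367 -248.1143    9.7082]
 [ 410.0418 -178.1263   11.8501]
 [ 442.811  -174.0727   14.2216]]
```

View pics/wrist5b.png

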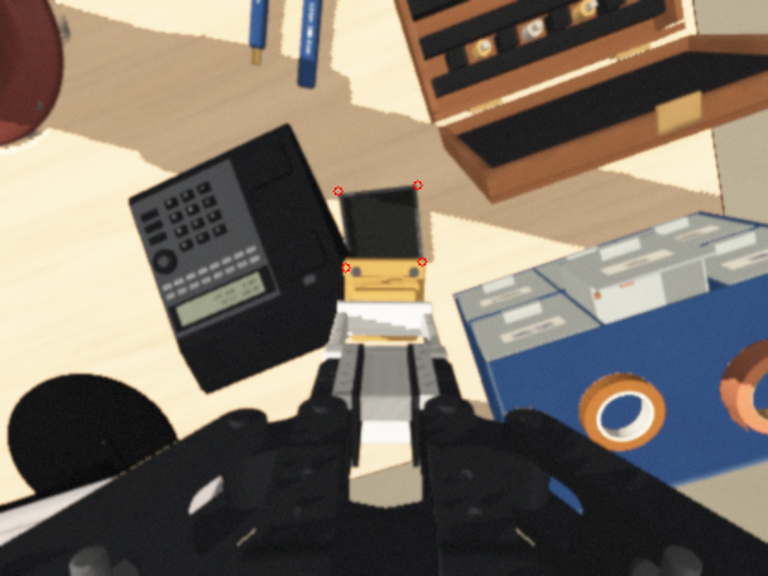

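The dish at (343–418, 188–255) matches the projected corners within 2–3 mm, and it is empty. The phone and the drawers are clear of the gripper. I descend.

>>> send_rows --deltas '[[[-0.01, -0.005, 0.04], [0, 0, 0.001]], [[-0.02, -0.012, 0.13], [0, -0.0005, 0.002]], [[-0.026, -0.017, 0.26], [0, -0.0008, 0.0026]], [[-0.026, -0.017, 0.4], [0, -0.0008, 0.0026]], [[-0.026, -0.017, 0.54], [0, -0.0008, 0.0026]], [[-0.026, -0.017, 0.68], [0, -0.0008, 0.0026]], [[-0.026, -0.017, 0.81], [0, -0.0008, 0.0026]], [[-0.026, -0.017, 0.91], [0, -0.0008, 0.0026]], [[-0.026, -0.017, 0.98], [0, -0.0008, 0.0026]], [[-0.026, -0.017, 1], [0, -0.0008, 0.0026]], [[-0.026, -0.017, 1], [0, -0.0008, 0.0026]], [[-0.026, -0.017, 1], [0, -0.0008, 0.0026]]]'

```text
time: 14.47
tcp_pos: [0.4019, -0.214, 0.1842]
orientation: [3.139, 0.002, 1.482]
force: [-0.1, 0.0, -1.3]
finger_gap: 0.172
gripper_force: 59.3
```

```bash
python3 -c "
from h import *
np.set_printoptions(suppress=True)
rel([.402,-.212,.1175],85)"
```

```text
t 14.47 tcp [ 0.4019 -0.214   0.1842] rpy [179.85   0.09  84.89] F [-0.08  0.02 -1.31] gap 0.172 gf 59.32380437850952 q [ 0.09  0.45  0.5   2.06 -0.33  0.7   0.71]
shift [ 0.011 -0.001  0.333] turn [ 0.0008  0.0005 -0.0006] mm [ 2.1 -0.2 66.7] deg [ 0.2  0.1 -0.1]
```

Next, down to about 8 mm above the floor, then gently until contact.

>>> send_rows --deltas '[[[0.003, 0, 0.03], [0.0004, 0, 0]], [[0.006, 0, 0.08], [0.0008, 0.0005, 0]], [[0.01, 0, 0.14], [0.0008, 0.0005, 0]], [[0.01, 0, 0.2], [0.0008, 0.0005, 0]], [[0.01, 0, 0.25], [0.0008, 0.0005, 0]], [[0.01, 0, 0.28], [0.0008, 0.0005, 0]], [[0.01, 0, 0.295], [0.0008, 0.0005, 0]], [[0.01, 0, 0.295], [0.0008, 0.0005, 0]], [[0.01, 0, 0.295], [0.0008, 0.0005, 0]]]'

```text
time: 15.22
tcp_pos: [0.4019, -0.2124, 0.1251]
orientation: [3.142, -0.0, 1.481]
force: [-0.2, -0.4, -1.2]
finger_gap: 0.17
gripper_force: 59.4
```

```bash
python3 -c "
from h import *
np.set_printoptions(suppress=True)
rel([.402,-.212,.117],85)"
```

```text
t 15.22 tcp [ 0.4019 -0.2124  0.1251] rpy [180.    -0.01  84.85] F [-0.23 -0.39 -1.24] gap 0.17 gf 59.404778480529785 q [ 0.15  0.55  0.42  2.12 -0.42  0.55  0.79]
shift [0.002 0.    0.041] turn [ 0.     -0.     -0.0009] mm [0.4 0.1 8.1] deg [ 0.  -0.  -0.2]
```

>>> send_rows --deltas '[[[0, 0, 0.006], [0, 0, 0]], [[0, 0, 0.013], [0, 0, 0]], [[0, 0, 0.02], [0, 0, 0]], [[0, 0, 0.026], [0, 0, 0]], [[0, 0, 0.031], [0, 0, 0]], [[0, 0, 0.035], [0, 0, 0]], [[0, 0, 0.035], [0, 0, 0]]]'

```text
time: 15.8
tcp_pos: [0.4016, -0.2121, 0.1177]
orientation: [-3.141, -0.0, 1.481]
force: [-0.0, -0.3, -0.7]
finger_gap: 0.169
gripper_force: 59.4
```

```bash
python3 f.py
```

```text
t 15.8 tcp mm [ 401.6 -212.1  117.7] Ftool [-0.27 -0.01  0.69] rpy [-1.7995e+02 -3.0000e-02  8.4850e+01] hx -413.0
```

>>> send_rows --deltas '[[[0, 0, 0.002], [0, 0, 0]], [[0, 0, 0.004], [0, 0, 0]], [[0, 0, 0.006], [0, 0, 0]], [[0, 0, 0.006], [0, 0, 0]], [[0, 0, 0.006], [0, 0, 0]]]'

```text
time: 16.22
tcp_pos: [0.4017, -0.2122, 0.117]
orientation: [-3.141, -0.001, 1.481]
force: [-0.5, 0.9, 2.8]
finger_gap: 0.171
gripper_force: 60.0
```

```bash
python3 f.py
```

```text
t 16.22 tcp mm [ 401.7 -212.2  117. ] Ftool [ 0.89 -0.6  -2.78] rpy [-1.7999e+02 -3.0000e-02  8.4840e+01] hx -413.1
```

Foot contact came at the expected height (117 mm) with a gentle force. I release.

>>> send_rows --deltas '[[[0, 0, 0], [0, 0, 0]], [[0, 0, 0], [0, 0, 0]], [[0, 0, 0], [0, 0, 0]], [[0, 0, 0], [0, 0, 0]], [[0, 0, 0], [0, 0, 0]], [[0, 0, 0], [0, 0, 0]]]' --claw 0.42 --newtons 20

```text
time: 16.72
tcp_pos: [0.4017, -0.2122, 0.1167]
orientation: [-3.141, -0.0, 1.481]
force: [-1.1, -0.0, -0.1]
finger_gap: 0.422
gripper_force: 0.0
```

>>> send_rows --deltas '[[[0, 0, -0.03], [0, 0, 0]], [[0, 0, -0.09], [0, 0, 0]], [[0, 0, -0.18], [0, 0, 0]], [[0, 0, -0.3], [0, 0, 0]], [[0, 0, -0.43], [0, 0, 0]], [[0, 0, -0.55], [0, 0, 0]], [[0, 0, -0.65], [0, 0, 0]], [[0, 0, -0.7], [0, 0, 0]], [[0, 0, -0.7], [0, 0, 0]], [[0, 0, -0.7], [0, 0, 0]]]'

```text
time: 17.55
tcp_pos: [0.4017, -0.2121, 0.2571]
orientation: [3.141, -0.0, 1.481]
force: [-0.1, 0.1, -1.2]
finger_gap: 0.418
gripper_force: 0.0
```

Run:
```python
from h import *
np.set_printoptions(suppress=True,precision=1)
rel([.402,-.212,.25],85)
w=snap('wrist','wrist6');s=snap('scene','scene6')
cv2.imwrite('pics/fin.png',np.hstack([cv2.resize(w['img'][90:384,130:380],(400,470)),cv2.resize(s['img'][90:230,250:370],(400,470))]))
P=cloud(w)*1e3
for lo,hi in [(107,113),(117,125)]:
    m=(P[...,2]>lo-0)&(P[...,2]<hi)&(abs(P[...,0]-402)<30)&(abs(P[...,1]+212)<30)
    print(lo,m.sum(),np.percentile(P[m],[2,50,98],axis=0) if m.any() else 0)
```

```text
t 17.55 tcp [ 0.4 -0.2  0.3] rpy [180.   -0.   84.9] F [-0.1  0.1 -1.2] gap 0.418 gf 0.0 q [ 0.   0.3  0.6  2.  -0.2  0.9  0.6]
shift [0. 0. 0.] turn [ 0. -0. -0.] mm [0.1 0.3 7.1] deg [ 0.  -0.  -0.1]
107 33 [[ 394.5 -208.6  107.2]
 [ 401.7 -207.3  110. ]
 [ 409.7 -206.5  112.2]]
117 192 [[ 394.4 -216.   118. ]
 [ 401.8 -211.2  120.3]
 [ 409.3 -206.9  121.8]]
```

View pics/fin.png

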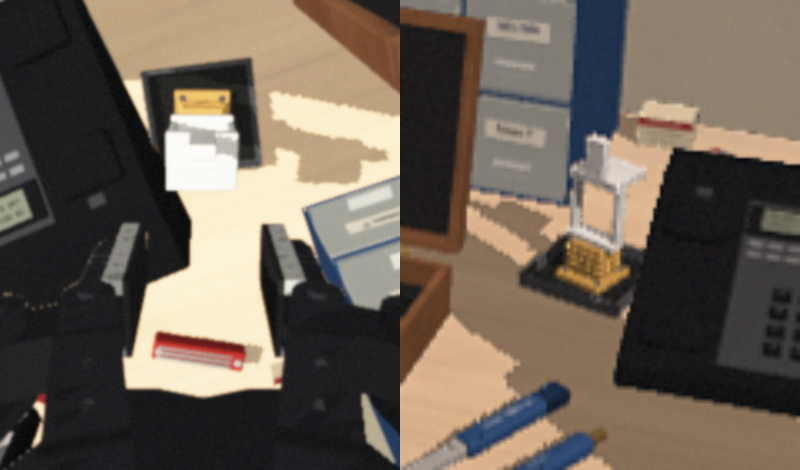

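The load stands upright inside the dish: brass flange at (595,270) right and (202,102) left, tab top level at z≈120.3 mm. The gripper is clear, so I hand in.

```bash
python3 -c "
from h import *
print(arm.close_job())"
```

```text
the job is handed in; nothing more can be done
None
```

The load came off the hook with at most about 14 N measured at the wrist, stands upright on its flange in the dish with the gripper clear, and the job was handed in at about 18 s.

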